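Find the rocking corner of the mast plate and press its shim flat

ROBOT

A 7-joint arm with a two-finger parallel gripper is mounted at the origin on the work surface. World frame = base frame: x ahead of the robot, y to its left, z up, the work surface at z = 0. Lengths are in m, angles in rad, forces in N, time in s.
With the tool pointing down it reaches from about 0.35 to 0.9 m from the base axis. Payload 19.9 kg.
Tool frame: the origin (TCP) lies between the finger pads; the fingertips stand 8 mm ahead of it and the grasp point (between the pads) lies 11 mm behind it; z points along the fingers, y is the direction in which the jaws open and shut (so a half turn about z gives the same grasp; the last joint's range is limited). The gripper opens to 85 mm and grips with 20 to 120 N. Pads are 22 mm wide; open, the fingers measure 114 mm over their backs; the gripper's body (76 mm by 85 mm) begins 54 mm behind the grasp point. The pads swing forward as they close: fully open they stand 13 mm farther back than shut.
Start: joints at [-1.315, 0.417, -0.01, 1.614, 0.005, 1.111, -0.053], TCP at [0.183, 0.598, 0.239] pointing down, gripper open.
Joint ranges: [-2.81, 2.81], [-0.39, 2.02], [-1.27, 1.25], [0.06, 2.57], [-1.19, 4.33], [0.19, 2], [-2.82, 2.82]. Speed limits (rad/s): [1.89, 1.89, 2.39, 2.39, 3.01, 3.01, 3.01].

INTERFACE

Orientations are given as a unit quaternion [w, x, y, z].
In Python, from cell import r gives the robot as it stands. Calls block until the motion is done:
- r.move_ptp(position, orientation): joint-space move of the TCP to a pose.
- r.servo_line(position, vel=0.15, rotation=None, force_limit=None): straight line of the TCP; rotation=None keeps the orientation; vel is the mean speed in m/s. With force_limit (N) it stops when the force on the tool has changed by that much, and returns True; else False.
- r.goto_joints(angles): joint-space move.
- r.grip(opening): opening from 0.0 (shut) to 1.0 (fully open); the grip force is fixed at half the most; returns when the fingers have stopped.
- r.dwell(seconds).
- r.solve_ik(position, orientation): joint angles nearest the present ones, or None.
- r.sense(): the state.
- r.grab_frame(name): name is "side" or "top" or "wrist"; returns (picture, depth): 384x512x3 uint8, red, green, blue; 384x512 float32, m along the optical axis (not along the pixel's ray), 0 where there is no reading.
- r.camera_info(name): a dict with "mtx" (3x3 intrinsics, pixels), "distortion" ([k1, k2, p1, p2, k3] as OpenCV has them; the pictures are not rectified), "camera_from_world" (4x4, takes a point from world to camera coordinates); the wrist camera has in their place "T_tool_cam" (4x4, takes a point from camera to tool coordinates, whose origin is the TCP and whose axes are the flange's). Camera axes: x right, y down, z forward; pixel columns grow to the right and rows downward; lengths in m; the calibration is good to about 2 mm. A picture is of the moment at which its call begins: read the wrist's pose just before it. camera_info takes no time and is no camera call.
A pose or a line that the arm cannot do raises r.PlanningError and nothing moves.
- r.close_job(): hands the job in, once; it reports no verdict.
The state is a dict: "time": time; "joint_positions": joint angles; "qd": joint speeds; "joint_efforts": joint torques, N m; "eef_pos": TCP position; "tool_rot": TCP orientation; "contact_force": force on the tool from outside, world axes, zero at the start; "torque": the same for the moment, N m; "gripper_width": opening from 0.0 (shut) to 1.0 (fully open).
Only numpy, scipy, OpenCV 4.12 (cv2) and the standard library are available. Lean on these libraries where they do the work, as an engineer would, in place of code of your own. Each camera call takes 0.05 s, during which the arm holds its last target.

TASK

The square steel plate that carries the short mast on the gem-cutting bench rocks on one of its four corners. Press down on the plate's corners with your fingertips until you find the one that gives, then press the shim tab sticking out under that same corner down until it lies flat, and move clear. Leave the other three tabs raised, keep off the mast, grasp or lift nothing, and leave the loose things on the bench where they are.

Things in the scene. Friction and masses are not known exactly. Their poses are not given: they have to be found in the camera images.
- base: Fixed grey iron base, 132 x 132 x 14 mm slab with four ears reaching out diagonally under the shim tabs to 130 mm from its centre. Origin: centre of its underside, on the bench; x and y axes parallel to its sides, z up.
- plate: Square steel plate, 124 x 124 x 10 mm with a 9 mm skirt, its flat top 44 mm above the bench, standing over the base on a sprung centre pivot and four hidden packings. It cannot be lifted or slid. Three corners are solid; one, which looks just like the others and differs from start to start, sinks when pressed, about 4 mm at its mark under 4 N or so, stops there and springs back when let go. Origin: centre of its underside; z up.
- mast: Short upright steel mast fixed on the middle of the plate, 22 mm across at its collar, 32 mm at its foot, 50 mm tall, top 94 mm above the bench. Not to be used. Origin: centre of its foot.
- corner_1 (a point): Centre of the round 20 mm machined mark on top of plate corner 1, 65 mm out from the plate's centre along its diagonal, 16 mm in from both edges: the place to press the corner. It moves with the plate.
- tab_1 (a point): Place to press the shim tab that sticks out below plate corner 1: on its upper face, 8 mm or so in from its free end and 112 mm from the base's centre. The tab is a bare steel leaf, 20 mm wide, 3 mm thick, its free 30 mm or so showing past the plate; it points out along the diagonal and rises outward. This point is 28 mm above the bench with the tab raised, 15 mm with it flat. It moves with the tab.
- shim_1 (a joint): Hinge of shim 1, rad: 0 with its tab raised (sloping up about 20 degrees), 0.36 with the tab lying flat on its ear. Pressing the tab down takes about 6 N; it stays where it is left. Going flat, the shim lifts the packing under corner 1: at the rocking corner this fills the gap and makes the corner solid; at a solid corner there is no gap, so the tab resists more and more, and if forced it tips the plate or springs part of the way back up.
- corner_2 (a point): Centre of the round 20 mm machined mark on top of plate corner 2, 65 mm out from the plate's centre along its diagonal, 16 mm in from both edges: the place to press the corner. It moves with the plate.
- tab_2 (a point): Place to press the shim tab that sticks out below plate corner 2: on its upper face, 8 mm or so in from its free end and 112 mm from the base's centre. The tab is a bare steel leaf, 20 mm wide, 3 mm thick, its free 30 mm or so showing past the plate; it points out along the diagonal and rises outward. This point is 28 mm above the bench with the tab raised, 15 mm with it flat. It moves with the tab.
- shim_2 (a joint): Hinge of shim 2, rad: 0 with its tab raised (sloping up about 20 degrees), 0.36 with the tab lying flat on its ear. Pressing the tab down takes about 6 N; it stays where it is left. Going flat, the shim lifts the packing under corner 2: at the rocking corner this fills the gap and makes the corner solid; at a solid corner there is no gap, so the tab resists more and more, and if forced it tips the plate or springs part of the way back up.
- corner_3 (a point): Centre of the round 20 mm machined mark on top of plate corner 3, 65 mm out from the plate's centre along its diagonal, 16 mm in from both edges: the place to press the corner. It moves with the plate.
- tab_3 (a point): Place to press the shim tab that sticks out below plate corner 3: on its upper face, 8 mm or so in from its free end and 112 mm from the base's centre. The tab is a bare steel leaf, 20 mm wide, 3 mm thick, its free 30 mm or so showing past the plate; it points out along the diagonal and rises outward. This point is 28 mm above the bench with the tab raised, 15 mm with it flat. It moves with the tab.
- shim_3 (a joint): Hinge of shim 3, rad: 0 with its tab raised (sloping up about 20 degrees), 0.36 with the tab lying flat on its ear. Pressing the tab down takes about 6 N; it stays where it is left. Going flat, the shim lifts the packing under corner 3: at the rocking corner this fills the gap and makes the corner solid; at a solid corner there is no gap, so the tab resists more and more, and if forced it tips the plate or springs part of the way back up.
- corner_4 (a point): Centre of the round 20 mm machined mark on top of plate corner 4, 65 mm out from the plate's centre along its diagonal, 16 mm in from both edges: the place to press the corner. It moves with the plate.
- tab_4 (a point): Place to press the shim tab that sticks out below plate corner 4: on its upper face, 8 mm or so in from its free end and 112 mm from the base's centre. The tab is a bare steel leaf, 20 mm wide, 3 mm thick, its free 30 mm or so showing past the plate; it points out along the diagonal and rises outward. This point is 28 mm above the bench with the tab raised, 15 mm with it flat. It moves with the tab.
- shim_4 (a joint): Hinge of shim 4, rad: 0 with its tab raised (sloping up about 20 degrees), 0.36 with the tab lying flat on its ear. Pressing the tab down takes about 6 N; it stays where it is left. Going flat, the shim lifts the packing under corner 4: at the rocking corner this fills the gap and makes the corner solid; at a solid corner there is no gap, so the tab resists more and more, and if forced it tips the plate or springs part of the way back up.
- dop: Turned brass dop (gem holder), 18 mm wide, 52 mm tall, standing beside the machine base. Loose; to be left alone. Origin: centre of its underside.
- gem: Large ten-sided pink glass gem, 48 mm wide, 36 mm tall, lying beside the machine base. Loose; to be left alone. Origin: centre of its underside.
- dish: White ceramic dish, 64 mm wide, 22 mm tall. Loose; to be left alone. Origin: centre of its underside.
- magnifier: Green folding magnifier stand, 45 x 45 x 53 mm. Loose; to be left alone. Origin: centre of its underside.
- vblock: Dark steel V-block, 50 x 40 x 34 mm. Loose; to be left alone. Origin: centre of its underside.
- caliper: Dial caliper lying flat, 200 mm long. Loose; to be left alone. Origin: centre of its underside.
- polish: Small amber jar with steel cap, 48 mm wide, 60 mm tall. Loose; to be left alone. Origin: centre of its underside.

How it is judged:
On the way, in this order (a step that is already met when the one before it is completed fails the run):
1. the rocking corner is found: pressed on the plate, its mark sinks by more than 3 mm (height (world z) of any of corner_1, corner_2, corner_3, corner_4 below 0.0412 m and contact force between the fingers and plate above 1 N), for 0.1 s.
2. that corner's shim tab alone is pressed flat (hinge past 0.31 rad, the others under 0.12) with the plate level (within 0.025 rad) (((value of joint shim_1 above 0.31 rad and value of joint each of shim_2, shim_3, shim_4 below 0.12 rad) or (value of joint shim_2 above 0.31 rad and value of joint each of shim_1, shim_3, shim_4 below 0.12 rad) or (value of joint shim_3 above 0.31 rad and value of joint each of shim_1, shim_2, shim_4 below 0.12 rad) or (value of joint shim_4 above 0.31 rad and value of joint each of shim_1, shim_2, shim_3 below 0.12 rad)) and angle between plate's own z axis and vertical below 0.025 rad), for 0.2 s.
At the end, for the whole second after the job is handed in: Exactly one shim tab lies flat (hinge past 0.31 rad of 0.36), the other three are still raised (under 0.12 rad) and the plate sits level within 0.025 rad, which only the rocking corner's shim allows; the loose things are at rest (all of step 2 and linear speed of each of dop, gem, dish, magnifier, vblock, caliper, polish below 0.02 m/s); the robot touches nothing.
It fails at once if a loose bystander is shifted or lifted by more than 20 mm (distance of any of dop, gem, dish, magnifier, vblock, caliper, polish from where it was at the start of the episode above 0.02 m).
It fails at once if the mast is grasped or pushed (more than 3 N) (contact force between the fingers and mast above 3 N).
It fails at once if a wrong tab is forced flat (a tab past 0.25 rad while the untouched plate is tipped over 0.04 rad) (value of joint any of shim_1, shim_2, shim_3, shim_4 above 0.25 rad and angle between plate's own z axis and vertical above 0.04 rad and contact force between the fingers and plate below 0.1 N).
It also fails if it takes over 58 s, if anything falls off the work surface, if the arm or the gripper's body presses on something with over 40 N, if the wrist force passes 120 N, or if a joint passes its speed limit or range.

## Working session

There is one attempt and no reset: what is moved stays moved. The work goes in short steps, each a Python script; the robot and the scene stay as the last script left them, time stands still between calls to the robot, and variables do not carry over. Pictures are saved under pics/ and viewed, and the job is handed in when it is done.

```bash
ls; mkdir -p pics; python3 - <<'E'
from cell import r
import cv2,numpy as np
s=r.sense(); print({k:np.round(v,3) for k,v in s.items()})
for n in ["top","side"]:
    im,d=r.grab_frame(n); cv2.imwrite(f"pics/{n}0.png",im[:,:,::-1]); np.savez(f"pics/{n}0.npz",im=im,d=d)
    print(n,r.camera_info(n), d[::96,::128])
print(r.camera_info("wrist"))
E
```

```text
pics
{'time': np.float64(0.0), 'joint_positions': array([-1.315,  0.418, -0.01 ,  1.614,  0.005,  1.111, -0.053]), 'qd': array([-0.001,  0.002, -0.001,  0.001,  0.002,  0.   , -0.001]), 'joint_efforts': array([-1.0000e-03, -8.6447e+01,  6.7800e-01, -4.3491e+01,  1.9000e-02,
        7.0000e-03, -0.0000e+00]), 'eef_pos': array([0.183, 0.597, 0.239]), 'tool_rot': array([-0.   ,  0.148,  0.989, -0.001]), 'contact_force': array([ 0.867, -0.075,  0.158]), 'torque': array([-0.011,  0.01 , -0.012]), 'gripper_width': np.float64(0.997)}
top {'mtx': array([[494.70510453,   0.        , 253.17150902],
       [  0.        , 494.70510453, 193.93883881],
       [  0.        ,   0.        ,   1.        ]]), 'distortion': array([-0.14201793,  0.        ,  0.        ,  0.        ,  0.        ]), 'camera_from_world': array([[-0.01872648, -0.99979383, -0.00784919,  0.07623697],
       [-0.99772055,  0.01919554, -0.06469333,  0.54184086],
       [ 0.06483067,  0.00661982, -0.99787432,  1.26033042],
       [ 0.        ,  0.        ,  0.        ,  1.        ]])} [[2.1170733 2.1057723 2.1009827 2.087329 ]
 [
[... 827 characters left out ...]
[1.7044135  1.1246902  1.0645158  1.1269405 ]
 [1.7614396  0.88626826 0.8860961  0.8857561 ]]
{'mtx': array([[326.57979463,   0.        , 248.74356084],
       [  0.        , 326.57979463, 197.04677852],
       [  0.        ,   0.        ,   1.        ]]), 'distortion': array([-0.05254657,  0.        ,  0.        ,  0.        ,  0.        ]), 'T_tool_cam': array([[-5.24604529e-05, -9.63506015e-01, -2.67686677e-01,
         6.78877697e-02],
       [ 9.99999519e-01, -3.12589812e-04,  9.29152469e-04,
         1.13441287e-05],
       [-9.78920121e-04, -2.67686499e-01,  9.63505568e-01,
        -1.34423350e-01],
       [ 0.00000000e+00,  0.00000000e+00,  0.00000000e+00,
         1.00000000e+00]])}
```

View pics/top0.png

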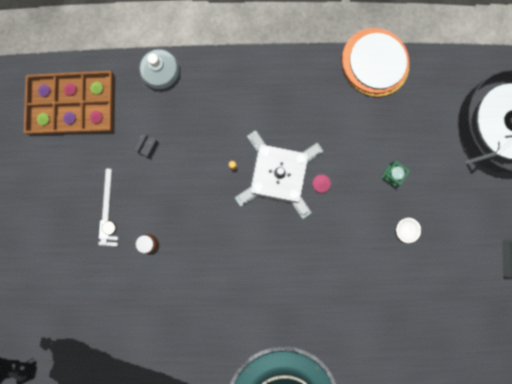

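View pics/side0.png

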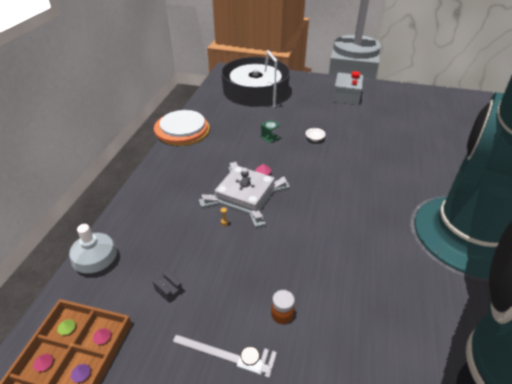

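The top view shows the plate centred near px (280,173), with tabs out at about (255,140), (314,152), (303,209) and (244,197). The dop is at (233,165) and the gem at (321,184). The side view shows the same layout. Next I'll zoom in and measure.

```bash
cat > h.py <<'E'
import numpy as np,cv2
from cell import r
def ray_plane(n,px,z,ci=None):
    ci=ci or r.camera_info(n); px=np.array(px,float).reshape(-1,1,2)
    u=cv2.undistortPoints(px,ci["mtx"],ci["distortion"]).reshape(-1,2)
    T=ci["camera_from_world"]; R,t=T[:3,:3],T[:3,3]; c=-R.T@t
    d=np.c_[u,np.ones(len(u))]@R
    return c+d*((z-c[2])/d[:,2])[:,None]
def proj(n,P):
    ci=r.camera_info(n);T=ci["camera_from_world"]
    return cv2.projectPoints(np.array(P,float).reshape(-1,3),cv2.Rodrigues(T[:3,:3])[0],T[:3,3],ci["mtx"],ci["distortion"])[0].reshape(-1,2)
E
python3 - <<'E'
from h import *
im=np.load("pics/top0.npz")["im"]
c=im[120:225,220:340]; cv2.imwrite("pics/crop0.png",cv2.resize(c,None,fx=6,fy=5.7,interpolation=cv2.INTER_CUBIC)[:,:,::-1])
g=im.min(2); m=np.zeros_like(g); m[135:215,233:330]=(g[135:215,233:330]>195)
m=cv2.morphologyEx(m,cv2.MORPH_OPEN,np.ones((13,13),np.uint8)) if 0 else m
n,l,st,ce=cv2.connectedComponentsWithStats(m); k=1+np.argmax(st[1:,4]); print(st[k],ce[k])
m=(l==k).astype(np.uint8); m=cv2.morphologyEx(cv2.morphologyEx(m,cv2.MORPH_CLOSE,np.ones((9,9))),cv2.MORPH_OPEN,np.ones((15,15)))
cn=max(cv2.findContours(m,0,2)[0],key=cv2.contourArea)
W=ray_plane("top",cn,0.044)
b=cv2.minAreaRect((W[:,:2]*1000).astype(np.float32)); print(b, cv2.boxPoints(b))
E
```

```text
[ 238  135   83   79 2663] [278.8918513  172.71873827]
((595.0554809570312, -0.6898269653320312), (126.31723022460938, 125.16461944580078), 79.41602325439453) [[521.93713  -51.279015]
 [644.9723   -74.26881 ]
 [668.1738    49.89936 ]
 [545.1387    72.88915 ]]
```

View pics/crop0.png

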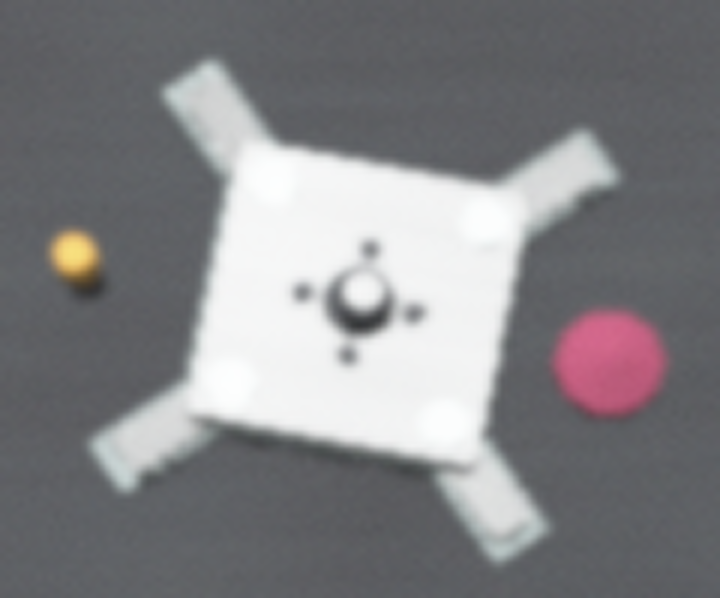

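```bash
cat >> h.py <<'E'
C=np.array([0.595,-0.0007]); A=np.deg2rad(79.416+45)+np.arange(4)*np.pi/2
U=np.c_[np.cos(A),np.sin(A)]
K=[np.r_[C+0.065*u,0.044] for u in U]; TB=[np.r_[C+0.112*u,0.028] for u in U]
def q(a): return [0,np.cos(a/2),np.sin(a/2),0]
E
python3 - <<'E'
from h import *
print(np.round(np.rad2deg(A)),np.round(K,3),np.round(TB,3))
for n in ["top","side"]:
    im=np.load(f"pics/{n}0.npz")["im"][:,:,::-1].copy(); im=cv2.resize(im,None,fx=8,fy=8,interpolation=cv2.INTER_CUBIC)
    for P,col in ((K,(0,0,255)),(TB,(0,160,0)),([np.r_[C,0.094]],(255,0,0))):
        for p in proj(n,P): cv2.circle(im,tuple(int(v) for v in (p+.5)*8-.5),5,col,2)
    c=proj(n,[np.r_[C,.04]])[0]*8; x,y=int(c[0])-390,int(c[1])-290
    cv2.imwrite(f"pics/chk_{n}.png",im[y:y+580,x:x+780])
d=np.load("pics/top0.npz")["d"]; ci=r.camera_info("top")
E
```

```text
[124. 214. 304. 394.] [[ 0.558  0.053  0.044]
 [ 0.541 -0.037  0.044]
 [ 0.632 -0.054  0.044]
 [ 0.649  0.036  0.044]] [[ 0.532  0.092  0.028]
 [ 0.503 -0.064  0.028]
 [ 0.658 -0.093  0.028]
 [ 0.687  0.063  0.028]]
```

View pics/chk_top.png

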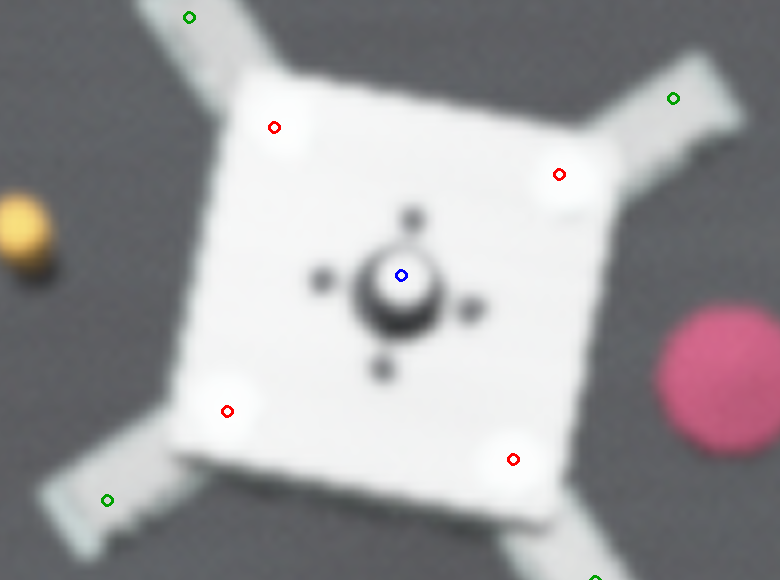

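View pics/chk_side.png

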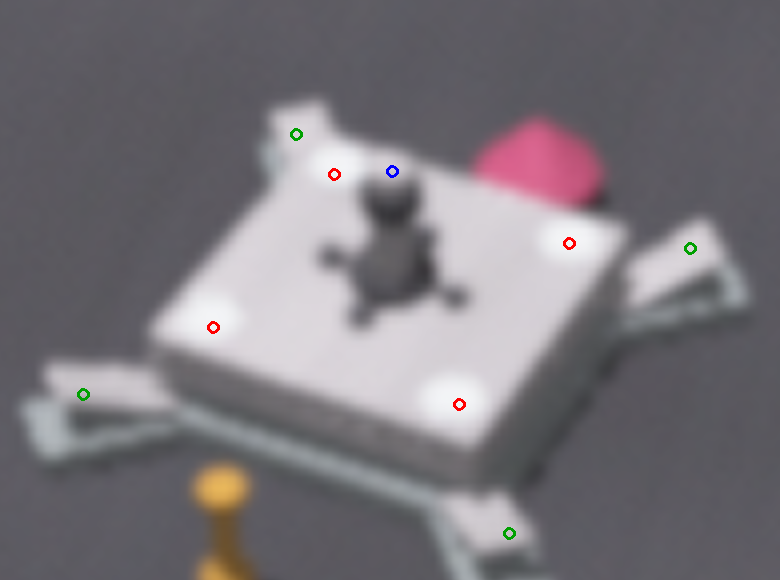

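Both views agree to within about 2 mm, so I'll shut the gripper and probe the corners.

```bash
cat >> h.py <<'E'
def st():
    s=r.sense(); return s["time"],s["eef_pos"],s["contact_force"]
def probe(i,fl=(2.5,9)):
    k=K[i]; r.servo_line([k[0],k[1],0.060],vel=0.12); r.dwell(0.15)
    f0=st()[2]
    out=[]
    hit=r.servo_line([k[0],k[1],0.036],vel=0.02,force_limit=fl[0]); t,p,f=st(); out.append((hit,round(p[2]*1e3,2),np.round(f-f0,1)))
    hit=r.servo_line([k[0],k[1],0.036],vel=0.012,force_limit=fl[1]-fl[0]); r.dwell(0.2); t,p,f=st(); out.append((hit,round(p[2]*1e3,2),np.round(f-f0,1)))
    r.servo_line([k[0],k[1],0.085],vel=0.12)
    print(i,out,round(st()[0],2),flush=True); return out
E
python3 - <<'E'
from h import *
r.grip(0.0); print(st())
r.move_ptp([K[0][0],K[0][1],0.10],q(A[0])); print(st(), r.sense()["gripper_width"])
probe(0)
im,d=r.grab_frame("side"); cv2.imwrite("pics/s1.png",im[:,:,::-1])
E
```

```text
(0.8667, array([0.18276913, 0.59765663, 0.23927209]), array([-0.4971227 , -0.99531515, -0.20897252]))
(3.2667, array([0.5582875 , 0.05403001, 0.10006249]), array([-0.15050976,  0.30034289,  1.11668387])) 0.0020057469436428202
0 [(True, np.float64(49.57), array([0.3, 0.9, 5.4])), (True, np.float64(48.07), array([-2.3,  0.4, 11.2]))] 5.64
```

View pics/s1.png

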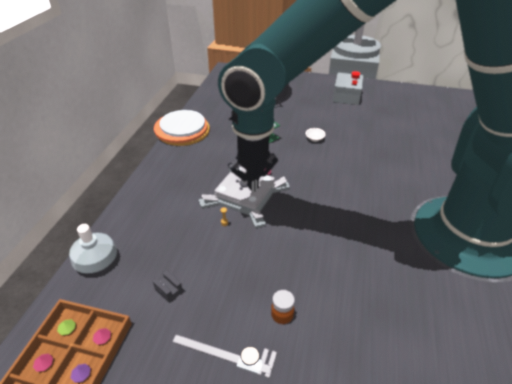

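The gripper is over the plate, clear of the mast and the dop. Corner 0 gives an ambiguous result, so I'll compare it with the others.

```bash
python3 - <<'E'
from h import *
for i in (1,2,3):
    probe(i)
E
```

```text
1 [(True, np.float64(52.02), array([-1.5,  1.1, 11.5])), (True, np.float64(52.02), array([-1.3,  0.8, 10.4]))] 8.27
2 [(True, np.float64(52.04), array([-1. ,  0.7,  9.4])), (True, np.float64(52.07), array([-1.2,  1.4,  8.5]))] 10.85
3 [(True, np.float64(52.07), array([-2.3,  1.1,  9. ])), (True, np.float64(52.06), array([-2. , -0.2,  8.8]))] 13.43
```

Corner 0 (at 0.558, 0.053) sinks 3.9 mm and the other three stay solid at 52.0 mm, so it is the rocking corner. Now I'll press its tab.

```bash
python3 - <<'E'
from h import *
x,y=C+0.114*U[0]
r.servo_line([0.649,0.036,0.13],vel=0.12)
r.servo_line([x,y,0.13],vel=0.12)
r.servo_line([x,y,0.050],vel=0.08); r.dwell(0.15); f0=st()[2]
hit=r.servo_line([x,y,0.020],vel=0.015,force_limit=20); 
print(hit,np.round(st()[1],4),np.round(st()[2]-f0,1)); r.dwell(0.3)
print(np.round(st()[1],4),np.round(st()[2]-f0,1))
r.servo_line([x,y,0.13],vel=0.1); print(st())
im,d=r.grab_frame("side"); cv2.imwrite("pics/s2.png",cv2.resize(im[130:250,180:310],None,fx=5,fy=5,interpolation=cv2.INTER_CUBIC)[:,:,::-1])
E
```

```text
True [0.5306 0.094  0.0226] [-3.7  0.3 13.3]
[0.5306 0.0941 0.0227] [-3.8 -0.2 13.1]
(19.6833, array([0.53024712, 0.09330319, 0.12941441]), array([-0.04381064, -0.28280163,  0.11835453]))
```

View pics/s2.png

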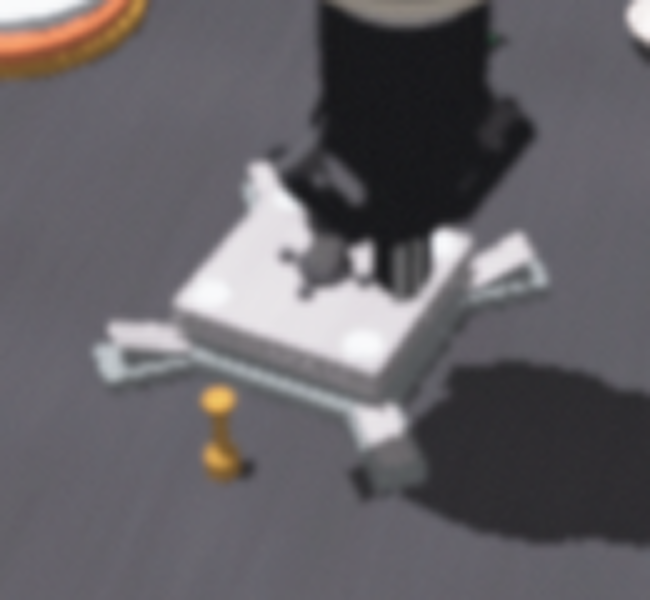

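The tip stopped at 14.7 mm, which is the flat height. In the picture the tab, near px (385,450), is in the gripper's shadow. I'll retreat and check it.

```bash
python3 - <<'E'
from h import *
x,y=C+0.114*U[0]
r.servo_line([x,y,0.24],vel=0.15)
r.move_ptp([0.35,0.40,0.28],q(2.6)); print(st())
out=[]
for n in ("side","top"):
    im,d=r.grab_frame(n); np.savez(f"pics/{n}3.npz",im=im,d=d)
    o=np.load(f"pics/{n}0.npz"); 
    c=proj(n,[np.r_[C,.03]])[0].astype(int); w=55; sl=np.s_[c[1]-w:c[1]+w,c[0]-w:c[0]+w]
    out.append(np.hstack([cv2.resize(v[sl],(290,290),interpolation=cv2.INTER_CUBIC) for v in (o["im"],im)]))
    p=proj(n,TB).round().astype(int)
    # height of tab points by depth, before/after
    ci=r.camera_info(n);T=np.linalg.inv(ci["camera_from_world"])
    for nm,dd in (("before",o["d"]),("after",d)):
        zs=[]
        for P in (TB,K):
            for u,v in proj(n,P).round().astype(int):
                uu=cv2.undistortPoints(np.array([[[u,v]]],float),ci["mtx"],ci["distortion"])[0,0]; z=np.median(dd[v-1:v+2,u-1:u+2])
                zs.append((T@np.r_[uu*z,z,1])[2]*1e3)
        print(n,nm,"tabs,corners z mm",np.round(zs,1))
cv2.imwrite("pics/s3.png",np.vstack(out)[:,:,::-1])
E
```

```text
(21.9583, array([0.35106892, 0.39893013, 0.27984248]), array([ 0.47778919, -1.04218597, -0.03517433]))
side before tabs,corners z mm [29.8 29.1 28.9 29.3 45.3 47.  47.1 46.1]
side after tabs,corners z mm [16.1 28.7 29.7 28.4 45.7 47.2 46.8 46.4]
top before tabs,corners z mm [30.  28.8 27.2 30.3 46.8 45.  45.1 47. ]
top after tabs,corners z mm [15.2 27.9 28.  31.9 46.2 46.8 46.5 48. ]
```

View pics/s3.png

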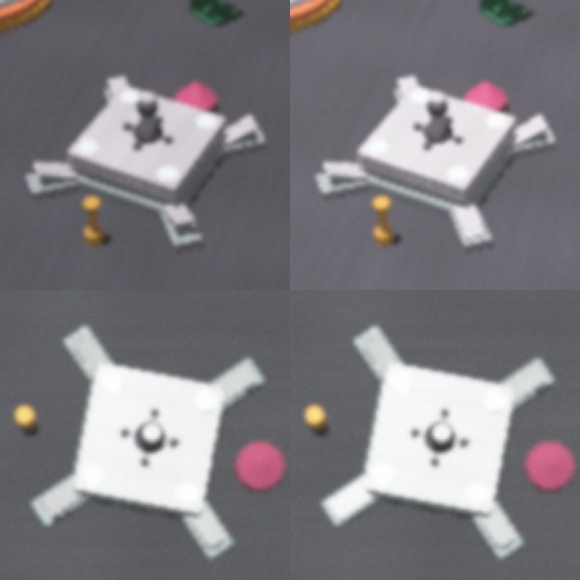

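The before and after crops show only the front-left tab down flat (side view near (470,225), top view near (345,500)). The other three tabs are still raised, the plate is level, and the dop and gem haven't moved. I'll hand in.

```bash
python3 - <<'E'
from h import *
r.dwell(0.3); r.close_job(); print(r.sense()["time"])
E
```

```text
the job is handed in; nothing more can be done
the job is handed in; nothing more can be done
```

I found the rocking corner, pressed its shim tab flat and handed the job in at about 22 s of the 58 s allowed. No verdict was reported.

- **Finding the corner:** I pressed all four marks with the closed fingertips. The corner at (0.558, 0.053) sank about 3.9 mm under roughly 11 N, while the other three stayed solid to within 0.1 mm.
- **Pressing the tab:** I pressed that corner's tab until it stopped with the fingertips at 14.7 mm, the height given for flat. Then I moved the arm well clear.
- **Final checks:** Camera depth puts the pressed tab at 15–16 mm and the other three at 28–32 mm, about where they started. The plate's corners read level to within 2 mm, which is about the accuracy of the camera readings. The dop and gem are where they were, and the arm never went near the other loose items. I did not re-press the corner to confirm it is now solid.

None of the checks failed. The two views differed by about 2 mm, as expected from the calibration. The first probe of the rocking corner was unclear until I compared it with the other three.

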